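# Tip the sorting tray to run the bushings to the yellow end

## Robot

A 6-joint arm with a two-finger parallel gripper is mounted at the origin on the work surface. World frame = base frame: x ahead of the robot, y to its left, z up, the work surface at z = 0. Lengths are in m, angles in rad, forces in N, time in s.
With the tool pointing down it reaches from about 0.425 to 0.95 m from the base axis. Payload 3.5 kg.
Tool frame: the origin (TCP) lies at the very end of the fingers, on their centre line; the grasp point (between the pads) lies behind it (ctrl.grasp_offset is the z of the grasp point in the tool frame, in m); z points along the fingers, x is the direction in which the jaws open and shut, and the axes are right-handed (so a half turn about z gives the same grasp; the last joint's range is limited). The gripper opens to 85 mm and grips with 20 to 120 N. Pads are 22 mm wide; open, the fingers measure 114 mm over their backs; the gripper's body (76 mm by 85 mm) begins 54 mm behind the grasp point. The pads swing forward as they close: fully open they stand 13 mm farther back than shut.
Start: joints at [1.171, 0.286, 1.577, -0, 1.279, -0.15], TCP at [0.167, 0.654, 0.231] pointing down, gripper open.
Joint ranges: [-2.77, 2.77], [-0.9, 2.22], [0.21, 2.48], [-1.53, 4.67], [0.24, 2.81], [-2.84, 2.84]. Speed limits (rad/s): [2.79, 2.79, 3.14, 3.14, 3.14, 3.14].

## Interface

Orientations are given as a unit quaternion [x, y, z, w].
In Python, from plant import ctrl gives the robot as it stands.
- The arm moves only by the shell command python3 -m jog 'ROWS' [FORCE]. ROWS is JSON, a list of rows, each an object with "grip": the closure, from 0 (fully open) to 1 (shut); "xyz": the shift along the tool's x, y, z in m, a list of three; "dr": the turn, a rotation vector about the tool's x, y, z in rad, a list of three. A call has 1 to 12 rows; each row is the pose to reach, as a shift and turn from the pose commanded when the call began, along the tool's axes at that moment; what a row does not reach only later rows make up. A row lasts 1/12 s, in which the tool goes at most 41.7 mm and 7.16 degrees, less where a joint would pass 70% of its speed; a pose out of reach is approached as far as the arm can. A call with a gripper value outside its range is refused whole. The fingers move at their own pace and stop on an object; FORCE is the grip in N (left out, the last holds). Time passes only in rows, so rows that repeat a pose let the fingers close. It gives the time, the measured TCP pose, the force and the opening at its end, in the units of the state.
- ctrl.get_state(): the state, without advancing time (a new reading comes with each control period).
- ctrl.read_camera(name): name is "scene" or "top"; returns the picture (480x640x3 uint8, red, green, blue); there is no depth.
- ctrl.get_calibration(name): a dict with "mtx" (3x3 intrinsics, pixels), "R" (3x3) and "t" (3): a world point X has camera coordinates R X + t. Camera axes: x right, y down, z forward; pixel columns grow to the right and rows downward; lengths in m; the calibration is good to about 2 mm. A picture is of the moment at which its call begins. get_calibration takes no time and is no camera call.
- ctrl.sign_off(): hands the job in, once; it reports no verdict.
The state is a dict: "time": time; "qpos": joint angles; "dq": joint speeds; "joint_efforts": joint torques, N m; "eef_pos": TCP position; "tcp_rot": TCP orientation; "contact_force": force on the tool from outside, world axes, zero at the start; "wrist_torque": the same for the moment, N m; "opening": opening from 0.0 (shut) to 1.0 (fully open).
Only numpy, scipy, OpenCV 4.12 (cv2) and the standard library are available. Lean on these libraries where they do the work, as an engineer would, in place of code of your own. Each camera call takes 0.05 s, during which the arm holds its last target.

## Task

The three bushings in the tipping tray lie at its grey end. Press the yellow lip down, slowly, until the tray bears firmly on its stop, and keep it pressed there until all three have slid to the yellow end; then press the grey lip down until the tray sits firmly back on its rest, level, with the bushings still at the yellow end. Work by the lips only: do not touch the bushings, never push on the tray with more than about 20 N, and leave the other things on the bench where they are.

Things in the scene. Friction and masses are not known exactly. Their poses are not given: they have to be found in the camera images.
- tray: three-lane aluminium tipping tray on a dark red stand, level at the start. Origin on the hinge axis, mid width, under the 4 mm floor, always 115 mm above the bench; x along the hinge, y along the trough to the yellow end, z out of the tray. Inside 210 (y) x 130 mm, walls 18 mm above the floor. Tips yellow end down only; the stiff hinge keeps any angle it is left at
- yellow_lip (a point): point on top of the yellow pressing lip, mid width, at y = +142, z = +4 mm in the tray's frame, axes as the tray's, moves with it. The flat lip is 100 mm wide (x), level with the tray floor, from 109 to 168 mm from the hinge. Turning the tray takes 2 to 7 N straight down here; about 12 N here bears firmly on the hard stop, met at 0.37 to 0.55 rad of tilt
- grey_lip (a point): point on top of the grey pressing lip, mid width, at y = -142, z = +4 mm in the tray's frame, axes as the tray's, moves with it. Same lip as the yellow one, at the other end. Turning the tray back takes 2 to 7 N straight down here; about 12 N here seats it firmly on the hard rest
- stop_block: dark steel block, 50 x 36 x 34 mm, on the stand's base under the yellow side, 85 mm from the hinge axis; origin under its centre, axes as the stand's. It carries the stop: a round-headed upright screw whose setting differs each time (its head stands 16 to 35 mm above the block) and is not measured, so the stop must be felt
- rest_block: dark steel post with a black pad, 50 x 30 x 103 mm, on the stand's base under the grey side, 85 mm from the hinge axis; origin under its centre. The level tray lies on its top; it is hard too
- bush_brass: brass bushing (short tube), 36 mm outside, 24 mm bore, 20 mm high, about 90 g, standing on end in one of the tray's lanes near the grey end; origin at the centre of its underside. It slides freely once the tray is tipped past some 0.2 to 0.3 rad
- bush_steel: bright steel bushing (short tube), 36 mm outside, 24 mm bore, 20 mm high, about 90 g, standing on end in one of the tray's lanes near the grey end; origin at the centre of its underside. It slides freely once the tray is tipped past some 0.2 to 0.3 rad
- bush_dark: dark steel bushing (short tube), 36 mm outside, 24 mm bore, 20 mm high, about 90 g, standing on end in one of the tray's lanes near the grey end; origin at the centre of its underside. It slides freely once the tray is tipped past some 0.2 to 0.3 rad
- spare_bush: bystander: bright steel bushing, 36 mm outside, 20 mm high, standing on the bench on the robot's side of the stand; origin under its centre
- bright_pin: bystander: bright steel pin, 40 mm diameter, 90 mm high, standing on the bench beyond the stand; origin under its centre
- black_pin: bystander: dark steel pin, 52 mm diameter, 60 mm high, standing on the bench beyond the stand; origin under its centre
- lug_plate: bystander: flat yellow lug plate 110 x 40 x 10 mm lying on the bench on the robot's side of the stand; origin at its underside
- red_crate: bystander: open red crate 200 x 150 x 90 mm on the left; origin under its centre
- wrench: bystander: steel wrench lying on the right; origin at its underside
- grease_jar: bystander: closed grey jar, 70 mm diameter, 80 mm high, on the left; origin under its centre
There are look-alikes about, which are no part of the job. Leave any green look-alike of the bush_dark alone. Leave any purple look-alike of the bush_steel alone.

How it is judged:
By the outcome, as a careful person would: the job done as asked, in the order asked, and still so for the second after the job is handed in, with the robot touching nothing.
It also fails if it takes over 54 s, if anything falls off the work surface, if the arm or the gripper's body presses on something with over 40 N, if the wrist force passes 120 N, or if a joint passes its speed limit or range.

## Working session

There is one attempt and no reset: what is moved stays moved. The work goes in short steps, Python scripts to look and compute and a shell command to move; the robot and the scene stay as the last step left them, time stands still between calls to the robot, and variables do not carry over. Pictures are saved under pics/ and viewed, and the job is handed in when it is done.

```bash
ls; mkdir -p pics; python3 - <<'E'
from plant import ctrl
import cv2
print(ctrl.get_state(), ctrl.grasp_offset)
for n in("scene","top"):
    cv2.imwrite(f"pics/{n}0.png",ctrl.read_camera(n)[:,:,::-1]); print(ctrl.get_calibration(n))
E
```

```text
pics
{'time': 0.0, 'qpos': array([ 1.17099881e+00,  2.87223030e-01,  1.57819570e+00, -3.98687172e-05,
        1.27861877e+00, -1.49998516e-01]), 'dq': array([ 0.0003127 , -0.00080186, -0.00105203,  0.00094976, -0.00068585,
        0.00065642]), 'joint_efforts': array([-7.95868254e-04, -4.05964887e+01, -2.92634743e+01, -1.66599630e-04,
        5.94479192e-03,  7.01094862e-06]), 'eef_pos': array([0.16658151, 0.65342896, 0.22989882]), 'tcp_rot': array([ 7.89682266e-01,  6.13514812e-01, -1.05723670e-03,  6.13940016e-04]), 'contact_force': array([0.02491112, 0.02291102, 0.07334352]), 'wrist_torque': array([ 0.02461924,  0.0091279 , -0.03149211]), 'opening': 1.002838230420454} -0.0187
{'mtx': array([[498.84698557,   0.        , 311.35789541],
       [  0.        , 498.84698557, 240.5162773 ],
       [  0.        ,   0.        ,   1.        ]]), 'R': array([[ 0.80770239,  0.58926257, -0.01965888],
       [ 0.35188172, -0.50854186, -0.78585268],
       [-0.47307093,  0.62781748, -0.6181012 ]]), 't': array([-0.42610647, -0.10578964,  1.29861309])}
{'mtx': array([[561.73721809,   0.        , 310.31983982],
       [  0.        , 561.73721809, 238.27947063],
       [  0.        ,   0.        ,   1.        ]]), 'R': array([[-2.65120208e-02, -9.99636287e-01, -4.94024600e-03],
       [-9.82375623e-01,  2.69683282e-02, -1.84961737e-01],
       [ 1.85027694e-01, -5.05321700e-05, -9.82733306e-01]]), 't': array([0.02036039, 0.55418905, 1.16255942])}
```

View pics/scene0.png

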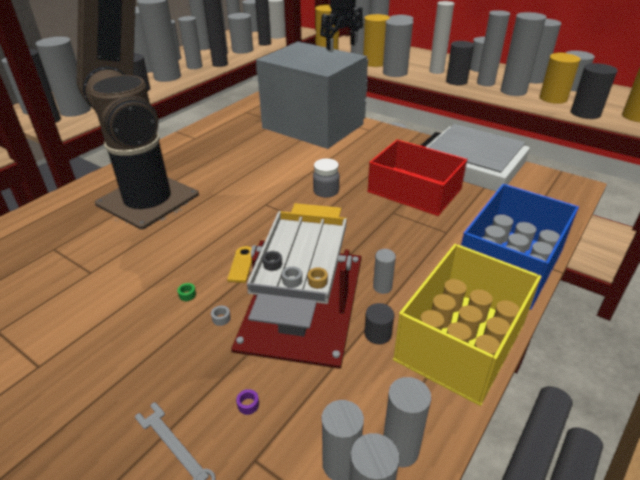

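View pics/top0.png

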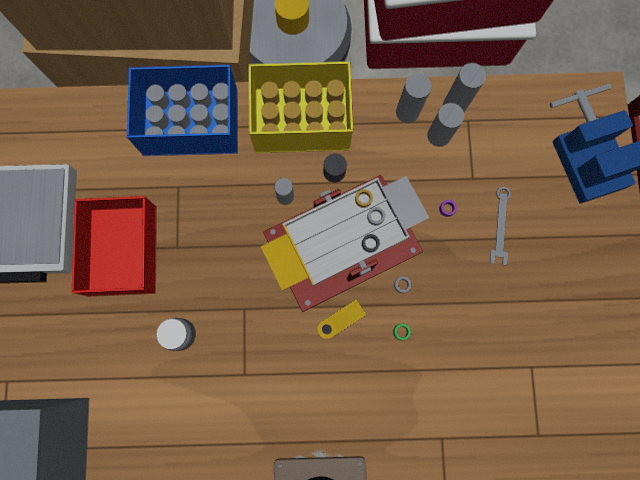

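Top view: the yellow lip is at about (285,260) and the grey lip at about (408,203). The bushings are at (364,198), (376,216) and (371,243), near the grey end. A grey box at lower left is close to the arm's start.

```bash
cat > h.py <<'E'
from plant import ctrl
import numpy as np, cv2
def cast(n,uv,z):
    c=ctrl.get_calibration(n); d=np.linalg.solve(c["mtx"]@c["R"],np.array([uv[0],uv[1],1.])); o=-c["R"].T@c["t"]
    return o+d*(z-o[2])/d[2]
def proj(n,X):
    c=ctrl.get_calibration(n); p=c["mtx"]@(c["R"]@np.array(X)+c["t"]); return p[:2]/p[2]
E
python3 - <<'E'
from h import *
im=cv2.imread("pics/top0.png"); hsv=cv2.cvtColor(im,cv2.COLOR_BGR2HSV)
m=((abs(hsv[...,0].astype(int)-23)<5)&(hsv[...,1]>180)&(hsv[...,2]>140)).astype(np.uint8)
m[:225]=0;m[298:]=0
n,l,s,c=cv2.connectedComponentsWithStats(m); k=1+s[1:,4].argmax()
cn=cv2.findContours((l==k).astype(np.uint8),0,2)[0][0]
r=cv2.minAreaRect(cn); b=cv2.boxPoints(r); print(s[k],b)
for p in b: print(cast("top",p,.119))
cv2.imwrite("pics/crop0.png",cv2.resize(im[165:320,240:450],None,fx=3.7,fy=3.7,interpolation=2))
for p in [(0,400),(88,400),(0,480)]: print(cast("top",p,.2))
for p in [(258,65),(320,45),(367,62),(322,95)]: print(cast("scene",p,.2),cast("scene",p,.13))
for p in [(260,115),(322,143),(365,103)]: print(cast("scene",p,0))
E
```

```text
[ 261  225   51   65 1486] [[256.20004 238.4    ]
 [283.80002 224.6    ]
 [311.80002 280.6    ]
 [284.20004 294.4    ]]
[0.54465536 0.11582156 0.119     ]
[0.57188829 0.05899131 0.119     ]
[0.45520824 0.0047286  0.119     ]
[0.42898503 0.06073117 0.119     ]
[0.24575749 0.57182215 0.2       ]
[0.24162271 0.41312293 0.2       ]
[0.10985795 0.56153074 0.2       ]
[-0.03302564  0.50175828  0.2       ] [-0.17390611  0.65510133  0.13      ]
[0.01272705 0.76075478 0.2       ] [-0.12188792  0.94956553  0.13      ]
[0.22853801 0.70189552 0.2       ] [0.12347679 0.88264591 0.13      ]
[0.26238899 0.41767226 0.2       ] [0.16196342 0.55950034 0.13      ]
[-1.00329306e-01  5.63634749e-01 -1.11022302e-16]
[0.19320052 0.51367919 0.        ]
[0.14423177 0.84698423 0.        ]
```

View pics/crop0.png

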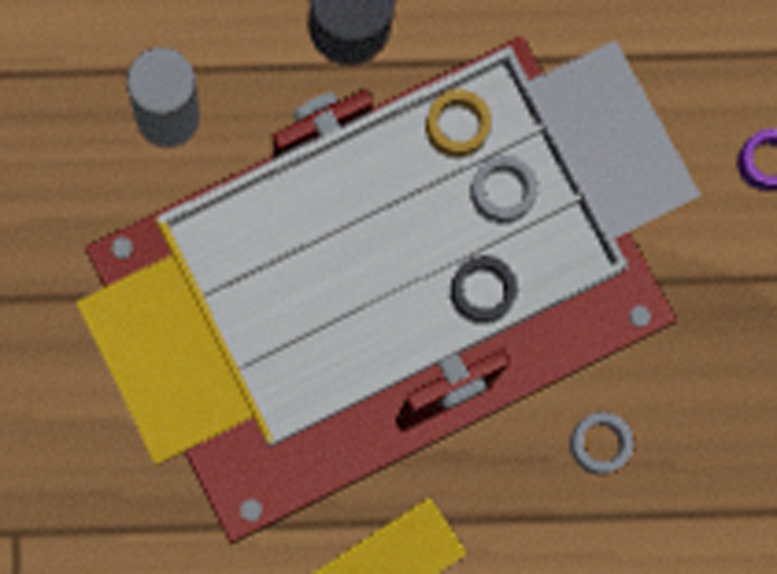

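The crop shows the outer lip corners clearly: yellow at (78,302) and (157,463), grey at (617,41) and (700,195). The arm starts just above the grey box, so I'll lift before moving away.

```bash
python3 - <<'E'
from h import *
from scipy.spatial.transform import Rotation as R
f=lambda p:cast("top",((p[0]+.5)/3.7-.5+240,(p[1]+.5)/3.7-.5+165),.119)
y1,y2,g1,g2=map(f,[(78,302),(157,463),(617,41),(700,195)])
print(y1,y2,g1,g2)
ym=(y1+y2)/2; gm=(g1+g2)/2
print("dist",np.linalg.norm(ym-gm),np.linalg.norm(y1-y2),np.linalg.norm(g1-g2))
o=(ym+gm)/2; d=(ym-gm)/np.linalg.norm(ym-gm); yaw=np.arctan2(d[1],d[0])
print("hinge",o,"dir",d,yaw, "pt y+142",o+.142*d,"g",o-.142*d, "scene check",proj("scene",o+.168*d),proj("scene",o-.168*d))
s=ctrl.get_state(); M=R.from_quat(s["tcp_rot"]).as_matrix(); print(M)
for t in (o+.150*d, o-.150*d):
    t=t.copy(); t[2]=.17; print(t, M.T@(t-s["eef_pos"]), np.hypot(*t[:2]))
E
```

```text
[0.52812945 0.10676989 0.119     ] [0.43837404 0.06484179 0.119     ] [ 0.668866   -0.19802819  0.119     ] [ 0.57891468 -0.23884573  0.119     ]
dist 0.33517592113232986 0.099065631217795 0.09877910356040773
hinge [ 0.55357105 -0.06631556  0.119     ] dir [-0.41959636  0.9077108   0.        ] 2.0037969206563186 pt y+142 [0.49398836 0.06257938 0.119     ] g [ 0.61315373 -0.19521049  0.119     ] scene check [317.30276445 205.78634169] [277.78983402 323.33532055]
[[ 2.47211694e-01  9.68961113e-01 -8.59958338e-04]
 [ 9.68959011e-01 -2.47212972e-01 -2.04467900e-03]
 [-2.19380730e-03 -3.27795821e-04 -9.99997540e-01]]
[0.49063159 0.06984106 0.17      ] [-0.48529376  0.45828178  0.06096326] 0.49557757438504824
[ 0.6165105  -0.20247218  0.17      ] [-0.71803539  0.64757291  0.0614118 ] 0.6489069102321592
```

```bash
python3 -m jog '[{"grip":1,"xyz":[0,0,-0.04],"dr":[0,0,0]},{"grip":1,"xyz":[-0.04,0.04,-0.05],"dr":[0,0,0]},{"grip":1,"xyz":[-0.485,0.458,-0.03],"dr":[0,0,0.889]},{"grip":1,"xyz":[-0.485,0.458,-0.03],"dr":[0,0,0.889]},{"grip":1,"xyz":[-0.485,0.458,-0.03],"dr":[0,0,0.889]},{"grip":1,"xyz":[-0.485,0.458,-0.03],"dr":[0,0,0.889]},{"grip":1,"xyz":[-0.485,0.458,-0.03],"dr":[0,0,0.889]},{"grip":1,"xyz":[-0.485,0.458,-0.03],"dr":[0,0,0.889]},{"grip":1,"xyz":[-0.485,0.458,-0.03],"dr":[0,0,0.889]},{"grip":1,"xyz":[-0.485,0.458,-0.03],"dr":[0,0,0.889]},{"grip":1,"xyz":[-0.485,0.458,-0.03],"dr":[0,0,0.889]},{"grip":1,"xyz":[-0.485,0.458,-0.03],"dr":[0,0,0.889]}]' 30; cat > w.py <<'E'
from h import *
import sys
from scipy.spatial.transform import Rotation as R
o=np.array([.55357,-.06632,.115]); d=np.array([-.4196,.9077,0])
s=ctrl.get_state(); M=R.from_quat(s["tcp_rot"]).as_matrix()
print("t",s["time"],"pos",s["eef_pos"].round(4),"F",s["contact_force"].round(2),"op",round(s["opening"],2))
print("along",((s["eef_pos"]-o)@d).round(4),"across",((s["eef_pos"]-o)@[.9077,.4196,0]).round(4),"M",M.round(3).tolist())
if len(sys.argv)>1:
    r,z=map(float,sys.argv[1:3]); t=o+r*d; t[2]=z; print("shift",(M.T@(t-s["eef_pos"])).round(4))
    print("ang", np.arctan2(*(M[:2,0]@np.array([[-.4196,.9077],[.9077,.4196]]))))
E
python3 w.py 0.147 0.14
```

```text
time: 1.1
eef_pos: [0.3895, 0.2523, 0.2668]
tcp_rot: [0.977, 0.214, -0.0, -0.0]
contact_force: [0.5, 0.5, -0.8]
opening: -0.0
t 1.1 pos [0.3895 0.2523 0.2668] F [ 0.5   0.49 -0.75] op -0.0
along 0.3581 across -0.0152 M [[0.908, 0.419, -0.0], [0.419, -0.908, 0.0], [-0.0, -0.0, -1.0]]
shift [0.0154 0.2111 0.1268]
ang -0.0007431391089500151
```

```bash
python3 -m jog '[{"grip":1,"xyz":[0.015,0.2,0.06],"dr":[0,0,0]},{"grip":1,"xyz":[0.015,0.2,0.06],"dr":[0,0,0]},{"grip":1,"xyz":[0.015,0.2,0.06],"dr":[0,0,0]},{"grip":1,"xyz":[0.015,0.2,0.06],"dr":[0,0,0]},{"grip":1,"xyz":[0.015,0.2,0.06],"dr":[0,0,0]},{"grip":1,"xyz":[0.015,0.2,0.06],"dr":[0,0,0]},{"grip":1,"xyz":[0.015,0.2,0.1],"dr":[0,0,0]},{"grip":1,"xyz":[0.015,0.2,0.1],"dr":[0,0,0]},{"grip":1,"xyz":[0.015,0.2,0.1],"dr":[0,0,0]}]'; python3 w.py 0.147 0.13
```

```text
time: 1.85
eef_pos: [0.4844, 0.0792, 0.1647]
tcp_rot: [0.977, 0.214, -0.003, -0.001]
contact_force: [-0.1, -0.3, 0.5]
opening: 0.003
t 1.85 pos [0.4844 0.0792 0.1647] F [-0.06 -0.34  0.46] op 0.0
along 0.1611 across -0.0018 M [[0.908, 0.419, -0.007], [0.419, -0.908, 0.0], [-0.006, -0.003, -1.0]]
shift [0.002  0.0142 0.0347]
ang -0.0010381377837183768
```

```bash
python3 -m jog '[{"grip":1,"xyz":[0.002,0.007,0.015],"dr":[0,0,0]},{"grip":1,"xyz":[0.002,0.013,0.03],"dr":[0,0,0]},{"grip":1,"xyz":[0.002,0.013,0.038],"dr":[0,0,0]},{"grip":1,"xyz":[0.002,0.013,0.038],"dr":[0,0,0]},{"grip":1,"xyz":[0.002,0.013,0.038],"dr":[0,0,0]}]'; python3 w.py 0.147 0.12;python3 - <<'E'
from h import *
im=ctrl.read_camera("scene")[:,:,::-1]
cv2.imwrite("pics/s1.png",cv2.resize(im[150:370,190:420],None,fx=2.6,fy=2.6))
E
```

```text
time: 2.27
eef_pos: [0.494, 0.0686, 0.13]
tcp_rot: [0.977, 0.215, 0.0, -0.0]
contact_force: [-0.0, -0.2, -0.7]
opening: -0.003
t 2.2667 pos [0.494  0.0686 0.13  ] F [-0.   -0.16 -0.73] op -0.0
along 0.1475 across 0.0025 M [[0.908, 0.42, 0.0], [0.42, -0.908, 0.0], [0.0, 0.0, -1.0]]
shift [-0.0025  0.0005  0.01  ]
ang -8.213615802859569e-05
```

View pics/s1.png

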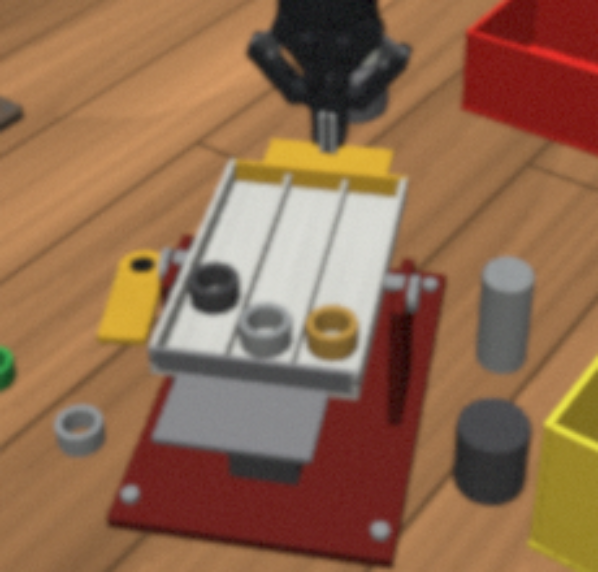

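The fingers are over mid yellow lip and all three bushings are still at the grey end. Next I'll touch the lip.

```bash
python3 -m jog '[{"grip":1,"xyz":[-0.0025,0,0.002],"dr":[0,0,0]},{"grip":1,"xyz":[-0.0025,0,0.004],"dr":[0,0,0]},{"grip":1,"xyz":[-0.0025,0,0.006],"dr":[0,0,0]},{"grip":1,"xyz":[-0.0025,0,0.008],"dr":[0,0,0]},{"grip":1,"xyz":[-0.0025,0,0.009],"dr":[0,0,0]},{"grip":1,"xyz":[-0.0025,0,0.010],"dr":[0,0,0]},{"grip":1,"xyz":[-0.0025,0,0.011],"dr":[0,0,0]},{"grip":1,"xyz":[-0.0025,0,0.012],"dr":[0,0,0]},{"grip":1,"xyz":[-0.0025,0,0.013],"dr":[0,0,0]},{"grip":1,"xyz":[-0.0025,0,0.014],"dr":[0,0,0]}]'; python3 w.py 0.147 0.12
```

```text
time: 3.15
eef_pos: [0.492, 0.0669, 0.1156]
tcp_rot: [0.977, 0.214, 0.0, 0.0]
contact_force: [-2.1, 1.0, 5.0]
opening: -0.003
t 3.15 pos [0.492  0.0669 0.1156] F [-2.09  1.01  4.99] op -0.0
along 0.1467 across 0.0 M [[0.908, 0.419, 0.001], [0.419, -0.908, -0.0], [0.001, 0.0, -1.0]]
shift [-0.     -0.0003 -0.0044]
ang -0.0010734846740052886
```

```bash
python3 -m jog '[{"grip":1,"xyz":[0,0,0.001],"dr":[0,0,0]},{"grip":1,"xyz":[0,0,0.002],"dr":[0,0,0]},{"grip":1,"xyz":[0,0,0.003],"dr":[0,0,0]},{"grip":1,"xyz":[0,0,0.004],"dr":[0,0,0]},{"grip":1,"xyz":[0,0,0.005],"dr":[0,0,0]},{"grip":1,"xyz":[0,0.0005,0.006],"dr":[0,0,0]},{"grip":1,"xyz":[0,0.0005,0.007],"dr":[0,0,0]},{"grip":1,"xyz":[0,0.0005,0.008],"dr":[0,0,0]},{"grip":1,"xyz":[0,0.0005,0.009],"dr":[0,0,0]},{"grip":1,"xyz":[0,0.001,0.010],"dr":[0,0,0]},{"grip":1,"xyz":[0,0.001,0.011],"dr":[0,0,0]},{"grip":1,"xyz":[0,0.001,0.012],"dr":[0,0,0]}]'; python3 w.py
python3 -m jog '[{"grip":1,"xyz":[0,0,0.001],"dr":[0,0,0]},{"grip":1,"xyz":[0,0.0005,0.002],"dr":[0,0,0]},{"grip":1,"xyz":[0,0.0005,0.003],"dr":[0,0,0]},{"grip":1,"xyz":[0,0.001,0.004],"dr":[0,0,0]},{"grip":1,"xyz":[0,0.001,0.005],"dr":[0,0,0]},{"grip":1,"xyz":[0,0.001,0.006],"dr":[0,0,0]},{"grip":1,"xyz":[0,0.0015,0.007],"dr":[0,0,0]},{"grip":1,"xyz":[0,0.0015,0.008],"dr":[0,0,0]},{"grip":1,"xyz":[0,0.002,0.009],"dr":[0,0,0]},{"grip":1,"xyz":[0,0.002,0.010],"dr":[0,0,0]},{"grip":1,"xyz":[0,0.002,0.011],"dr":[0,0,0]},{"grip":1,"xyz":[0,0.0025,0.012],"dr":[0,0,0]}]'; python3 w.py
```

```text
time: 4.15
eef_pos: [0.4922, 0.0661, 0.103]
tcp_rot: [0.977, 0.214, 0.0, -0.0]
contact_force: [-0.1, 2.1, 4.8]
opening: -0.002
t 4.15 pos [0.4922 0.0661 0.103 ] F [-0.06  2.13  4.81] op -0.0
along 0.146 across -0.0002 M [[0.908, 0.419, 0.0], [0.419, -0.908, 0.0], [0.0, -0.0, -1.0]]
time: 5.15
eef_pos: [0.493, 0.0638, 0.0909]
tcp_rot: [0.977, 0.214, -0.0, -0.0]
contact_force: [-1.3, 2.8, 4.8]
opening: 0.001
t 5.15 pos [0.493  0.0638 0.0909] F [-1.31  2.84  4.78] op 0.0
along 0.1435 across -0.0004 M [[0.908, 0.419, -0.001], [0.419, -0.908, 0.0], [-0.0, -0.0, -1.0]]
```

```bash
python3 -m jog '[{"grip":1,"xyz":[0,0,0.001],"dr":[0,0,0]},{"grip":1,"xyz":[0,0.0005,0.002],"dr":[0,0,0]},{"grip":1,"xyz":[0,0.0005,0.003],"dr":[0,0,0]},{"grip":1,"xyz":[0,0.001,0.004],"dr":[0,0,0]},{"grip":1,"xyz":[0,0.001,0.005],"dr":[0,0,0]},{"grip":1,"xyz":[0,0.0015,0.006],"dr":[0,0,0]},{"grip":1,"xyz":[0,0.002,0.007],"dr":[0,0,0]},{"grip":1,"xyz":[0,0.002,0.008],"dr":[0,0,0]},{"grip":1,"xyz":[0,0.0025,0.009],"dr":[0,0,0]},{"grip":1,"xyz":[0,0.0025,0.010],"dr":[0,0,0]},{"grip":1,"xyz":[0,0.003,0.011],"dr":[0,0,0]},{"grip":1,"xyz":[0,0.003,0.012],"dr":[0,0,0]}]'; python3 w.py
python3 -m jog '[{"grip":1,"xyz":[0,0,0.001],"dr":[0,0,0]},{"grip":1,"xyz":[0,0.0005,0.002],"dr":[0,0,0]},{"grip":1,"xyz":[0,0.001,0.003],"dr":[0,0,0]},{"grip":1,"xyz":[0,0.001,0.004],"dr":[0,0,0]},{"grip":1,"xyz":[0,0.0015,0.005],"dr":[0,0,0]},{"grip":1,"xyz":[0,0.002,0.006],"dr":[0,0,0]},{"grip":1,"xyz":[0,0.002,0.007],"dr":[0,0,0]},{"grip":1,"xyz":[0,0.0025,0.008],"dr":[0,0,0]},{"grip":1,"xyz":[0,0.003,0.009],"dr":[0,0,0]}]'; python3 w.py
```

```text
time: 6.15
eef_pos: [0.4943, 0.0607, 0.0788]
tcp_rot: [0.977, 0.214, -0.0, 0.0]
contact_force: [-0.3, 1.7, 1.6]
opening: -0.0
t 6.15 pos [0.4943 0.0607 0.0788] F [-0.34  1.72  1.64] op -0.0
along 0.1402 across -0.0005 M [[0.908, 0.419, -0.0], [0.419, -0.908, -0.001], [-0.0, 0.001, -1.0]]
time: 6.9
eef_pos: [0.4956, 0.0583, 0.0699]
tcp_rot: [0.977, 0.214, -0.0, -0.0]
contact_force: [0.4, 0.8, 1.7]
opening: -0.001
t 6.9 pos [0.4956 0.0583 0.0699] F [0.39 0.85 1.65] op -0.0
along 0.1375 across -0.0004 M [[0.908, 0.419, -0.0], [0.419, -0.908, 0.0], [-0.0, -0.0, -1.0]]
```

```bash
python3 -m jog '[{"grip":1,"xyz":[0,0,0.0005],"dr":[0,0,0]},{"grip":1,"xyz":[0,0.0005,0.001],"dr":[0,0,0]},{"grip":1,"xyz":[0,0.0005,0.0015],"dr":[0,0,0]},{"grip":1,"xyz":[0,0.0005,0.002],"dr":[0,0,0]}]'; python3 - <<'E'
from h import *
im=ctrl.read_camera("scene")[:,:,::-1]
cv2.imwrite("pics/s2.png",cv2.resize(im[150:370,190:420],None,fx=2.6,fy=2.6))
im=ctrl.read_camera("top")[:,:,::-1]
cv2.imwrite("pics/t2.png",cv2.resize(im[165:320,240:450],None,fx=3.7,fy=3.7,interpolation=2))
E
```

```text
time: 7.23
eef_pos: [0.4958, 0.0577, 0.068]
tcp_rot: [0.977, 0.214, -0.0, 0.0]
contact_force: [-0.9, -0.4, 2.1]
opening: -0.001
```

View pics/s2.png

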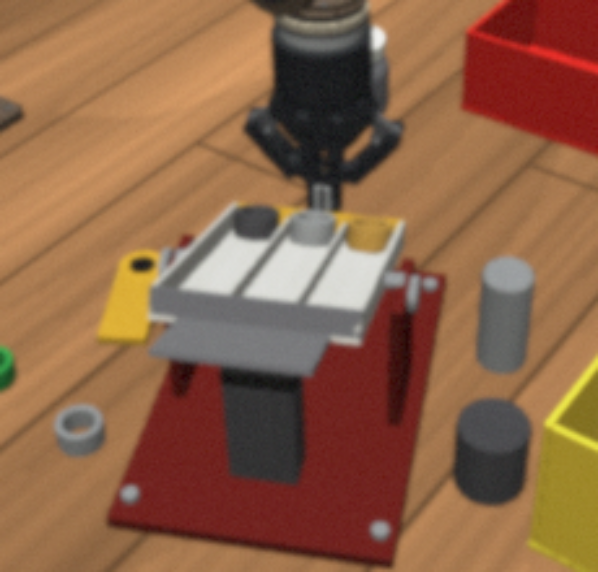

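View pics/t2.png

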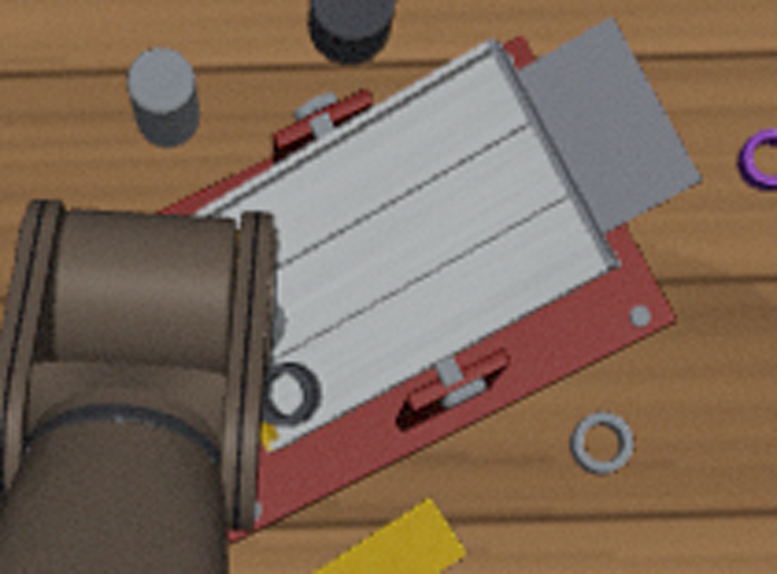

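The three bushings have slid to the yellow end. In the scene crop they are at (256,222), (313,227) and (368,234). I'll keep pressing gently to feel for the stop.

```bash
python3 -m jog '[{"grip":1,"xyz":[0,0,0.0005],"dr":[0,0,0]},{"grip":1,"xyz":[0,0.0005,0.001],"dr":[0,0,0]},{"grip":1,"xyz":[0,0.0005,0.0015],"dr":[0,0,0]},{"grip":1,"xyz":[0,0.0008,0.002],"dr":[0,0,0]}]'|sed -n 1,4p
```

```text
time: 7.67
eef_pos: [0.4962, 0.0571, 0.0661]
tcp_rot: [0.977, 0.214, 0.0, -0.0]
contact_force: [-0.7, 0.5, 2.0]
```

```bash
python3 -m jog '[{"grip":1,"xyz":[0,0,0.0005],"dr":[0,0,0]},{"grip":1,"xyz":[0,0.0005,0.001],"dr":[0,0,0]},{"grip":1,"xyz":[0,0.0005,0.0015],"dr":[0,0,0]},{"grip":1,"xyz":[0,0.0008,0.002],"dr":[0,0,0]}]'|sed -n 1,4p
```

```text
time: 8.0
eef_pos: [0.4965, 0.0564, 0.0641]
tcp_rot: [0.977, 0.214, 0.0, -0.0]
contact_force: [-0.3, 1.0, 1.6]
```

```bash
python3 -m jog '[{"grip":1,"xyz":[0,0,0.0005],"dr":[0,0,0]},{"grip":1,"xyz":[0,0.0005,0.001],"dr":[0,0,0]},{"grip":1,"xyz":[0,0.0005,0.0015],"dr":[0,0,0]},{"grip":1,"xyz":[0,0.0008,0.002],"dr":[0,0,0]}]'|sed -n 1,4p
```

```text
time: 8.33
eef_pos: [0.4969, 0.0557, 0.0621]
tcp_rot: [0.977, 0.214, 0.0, -0.0]
contact_force: [-0.5, 0.3, 0.8]
```

```bash
python3 -m jog '[{"grip":1,"xyz":[0,0,0.0005],"dr":[0,0,0]},{"grip":1,"xyz":[0,0.0005,0.001],"dr":[0,0,0]},{"grip":1,"xyz":[0,0.0005,0.0015],"dr":[0,0,0]},{"grip":1,"xyz":[0,0.0008,0.002],"dr":[0,0,0]}]'|sed -n 1,4p
```

```text
time: 8.67
eef_pos: [0.4972, 0.0549, 0.0601]
tcp_rot: [0.977, 0.214, 0.0, 0.0]
contact_force: [-0.5, 0.9, 1.8]
```

```bash
python3 -m jog '[{"grip":1,"xyz":[0,0,0.0005],"dr":[0,0,0]},{"grip":1,"xyz":[0,0.0005,0.001],"dr":[0,0,0]},{"grip":1,"xyz":[0,0.0005,0.0015],"dr":[0,0,0]},{"grip":1,"xyz":[0,0.0008,0.002],"dr":[0,0,0]}]'|sed -n 1,4p
```

```text
time: 9.0
eef_pos: [0.4976, 0.0541, 0.0581]
tcp_rot: [0.977, 0.214, 0.0, 0.0]
contact_force: [-1.0, 0.3, 1.7]
```

```bash
python3 -m jog '[{"grip":1,"xyz":[0,0,0.0005],"dr":[0,0,0]},{"grip":1,"xyz":[0,0.0005,0.001],"dr":[0,0,0]},{"grip":1,"xyz":[0,0.0005,0.0015],"dr":[0,0,0]},{"grip":1,"xyz":[0,0.0008,0.002],"dr":[0,0,0]}]'|sed -n 1,4p
```

```text
time: 9.33
eef_pos: [0.4979, 0.0534, 0.0561]
tcp_rot: [0.977, 0.214, 0.0, 0.0]
contact_force: [-0.7, 0.0, 2.3]
```

```bash
python3 -m jog '[{"grip":1,"xyz":[0,0,0.0005],"dr":[0,0,0]},{"grip":1,"xyz":[0,0.0005,0.001],"dr":[0,0,0]},{"grip":1,"xyz":[0,0.0005,0.001],"dr":[0,0,0]}]'|sed -n 1,4p
```

```text
time: 9.58
eef_pos: [0.4981, 0.053, 0.055]
tcp_rot: [0.977, 0.214, 0.0, -0.0]
contact_force: [-0.2, 0.9, 1.3]
```

```bash
python3 -m jog '[{"grip":1,"xyz":[0,0,0.0005],"dr":[0,0,0]},{"grip":1,"xyz":[0,0.0005,0.001],"dr":[0,0,0]},{"grip":1,"xyz":[0,0.0005,0.001],"dr":[0,0,0]}]'|sed -n 1,4p
```

```text
time: 9.83
eef_pos: [0.4983, 0.0526, 0.054]
tcp_rot: [0.977, 0.214, 0.0, -0.0]
contact_force: [0.3, 0.6, 1.7]
```

```bash
python3 -m jog '[{"grip":1,"xyz":[0,0,0.0005],"dr":[0,0,0]},{"grip":1,"xyz":[0,0.0005,0.001],"dr":[0,0,0]},{"grip":1,"xyz":[0,0.0005,0.001],"dr":[0,0,0]}]'|sed -n 1,4p
```

```text
time: 10.08
eef_pos: [0.4985, 0.0522, 0.053]
tcp_rot: [0.977, 0.214, 0.0, -0.0]
contact_force: [0.9, 0.3, 2.6]
```

```bash
python3 -m jog '[{"grip":1,"xyz":[0,0,0.0005],"dr":[0,0,0]},{"grip":1,"xyz":[0,0.0005,0.001],"dr":[0,0,0]},{"grip":1,"xyz":[0,0.0005,0.001],"dr":[0,0,0]}]'|sed -n 1,4p
```

```text
time: 10.33
eef_pos: [0.4987, 0.0516, 0.052]
tcp_rot: [0.977, 0.214, 0.0, -0.0]
contact_force: [-0.4, 0.2, 1.4]
```

```bash
python3 w.py
```

```text
t 10.3333 pos [0.4987 0.0516 0.052 ] F [-0.36  0.2   1.44] op 0.0
along 0.1301 across -0.0003 M [[0.908, 0.419, 0.0], [0.419, -0.908, 0.0], [0.0, -0.0, -1.0]]
```

```bash
python3 -m jog '[{"grip":1,"xyz":[0,0,0.0005],"dr":[0,0,0]},{"grip":1,"xyz":[0,0.0005,0.001],"dr":[0,0,0]},{"grip":1,"xyz":[0,0.0005,0.001],"dr":[0,0,0]}]'|sed -n 1,4p
```

```text
time: 10.58
eef_pos: [0.4989, 0.0512, 0.051]
tcp_rot: [0.977, 0.214, 0.0, -0.0]
contact_force: [0.6, 0.7, 1.0]
```

```bash
python3 -m jog '[{"grip":1,"xyz":[0,0,0.0005],"dr":[0,0,0]},{"grip":1,"xyz":[0,0.0005,0.001],"dr":[0,0,0]},{"grip":1,"xyz":[0,0.0005,0.001],"dr":[0,0,0]}]'|sed -n 1,4p
```

```text
time: 10.83
eef_pos: [0.4991, 0.0507, 0.05]
tcp_rot: [0.977, 0.214, -0.0, -0.0]
contact_force: [-0.3, 0.7, 0.8]
```

```bash
python3 -m jog '[{"grip":1,"xyz":[0,0,0.0005],"dr":[0,0,0]},{"grip":1,"xyz":[0,0.0005,0.001],"dr":[0,0,0]},{"grip":1,"xyz":[0,0.0005,0.001],"dr":[0,0,0]}]'|sed -n 1,4p
```

```text
time: 11.08
eef_pos: [0.4993, 0.0502, 0.049]
tcp_rot: [0.977, 0.214, 0.0, -0.0]
contact_force: [0.4, 0.7, 2.2]
```

```bash
python3 -m jog '[{"grip":1,"xyz":[0,0,0.0005],"dr":[0,0,0]},{"grip":1,"xyz":[0,0.0005,0.001],"dr":[0,0,0]},{"grip":1,"xyz":[0,0.0005,0.001],"dr":[0,0,0]}]'|sed -n 1,4p
```

```text
time: 11.33
eef_pos: [0.4995, 0.0498, 0.0481]
tcp_rot: [0.977, 0.214, -0.0, -0.0]
contact_force: [0.5, 0.9, 2.6]
```

```bash
python3 -m jog '[{"grip":1,"xyz":[0,0,0.0005],"dr":[0,0,0]},{"grip":1,"xyz":[0,0.0005,0.001],"dr":[0,0,0]},{"grip":1,"xyz":[0,0.0005,0.001],"dr":[0,0,0]}]'|sed -n 1,4p
```

```text
time: 11.58
eef_pos: [0.4997, 0.0496, 0.0475]
tcp_rot: [0.977, 0.214, -0.0, -0.0]
contact_force: [-2.4, 1.4, 6.0]
```

```bash
python3 - <<'E'
from h import *
im=ctrl.read_camera("scene")[:,:,::-1]
cv2.imwrite("pics/s3.png",cv2.resize(im[150:370,190:420],None,fx=2.6,fy=2.6))
E
```

```text
(no output)
```

View pics/s3.png

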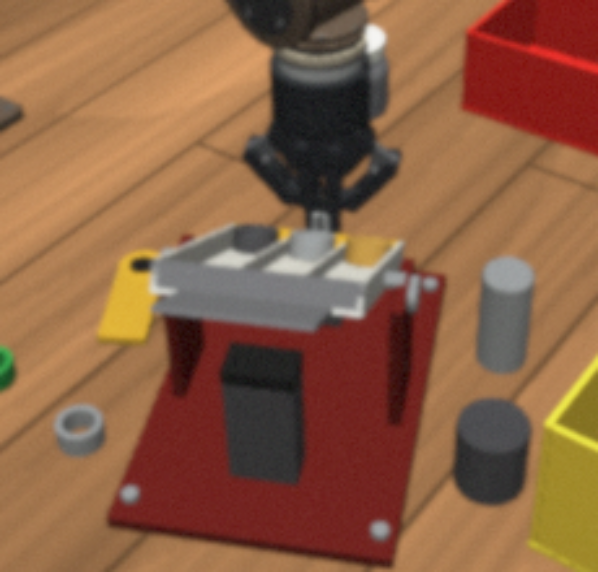

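The picture shows the tray steeply tipped with all bushings at the yellow end. The force jump to 6 N means the stop has been met. I'll bear firmly with about 12–14 N.

```bash
python3 -m jog '[{"grip":1,"xyz":[0,0,0.0003],"dr":[0,0,0]},{"grip":1,"xyz":[0,0,0.0005],"dr":[0,0,0]},{"grip":1,"xyz":[0,0,0.0005],"dr":[0,0,0]}]'|sed -n 1,4p
```

```text
time: 11.88
eef_pos: [0.4998, 0.0496, 0.0474]
tcp_rot: [0.977, 0.214, -0.0, -0.0]
contact_force: [-2.6, 2.0, 7.3]
```

```bash
python3 -m jog '[{"grip":1,"xyz":[0,0,0.0005],"dr":[0,0,0]},{"grip":1,"xyz":[0,0,0.001],"dr":[0,0,0]},{"grip":1,"xyz":[0,0,0.001],"dr":[0,0,0]},{"grip":1,"xyz":[0,0,0.001],"dr":[0,0,0]}]'|sed -n 1,4p
```

```text
time: 12.22
eef_pos: [0.4999, 0.0495, 0.0471]
tcp_rot: [0.977, 0.214, -0.001, -0.0]
contact_force: [-4.2, 2.3, 10.6]
```

```bash
python3 -m jog '[{"grip":1,"xyz":[0,0,0.0005],"dr":[0,0,0]},{"grip":1,"xyz":[0,0,0.001],"dr":[0,0,0]},{"grip":1,"xyz":[0,0,0.001],"dr":[0,0,0]},{"grip":1,"xyz":[0,0,0.001],"dr":[0,0,0]},{"grip":1,"xyz":[0,0,0.001],"dr":[0,0,0]},{"grip":1,"xyz":[0,0,0.001],"dr":[0,0,0]},{"grip":1,"xyz":[0,0,0.001],"dr":[0,0,0]},{"grip":1,"xyz":[0,0,0.001],"dr":[0,0,0]}]'|sed -n 1,4p
```

```text
time: 12.88
eef_pos: [0.5, 0.0496, 0.0468]
tcp_rot: [0.977, 0.214, -0.001, -0.0]
contact_force: [-6.7, 1.9, 15.6]
```

```bash
python3 w.py; python3 - <<'E'
from h import *
im=ctrl.read_camera("scene")[:,:,::-1]
cv2.imwrite("pics/s4.png",cv2.resize(im[210:290,240:360],None,fx=6,fy=6,interpolation=2))
E
```

```text
t 12.8833 pos [0.5    0.0496 0.0468] F [-6.72  1.93 15.56] op -0.0
along 0.1276 across 0.0 M [[0.908, 0.419, -0.001], [0.419, -0.908, 0.0], [-0.001, -0.001, -1.0]]
```

View pics/s4.png

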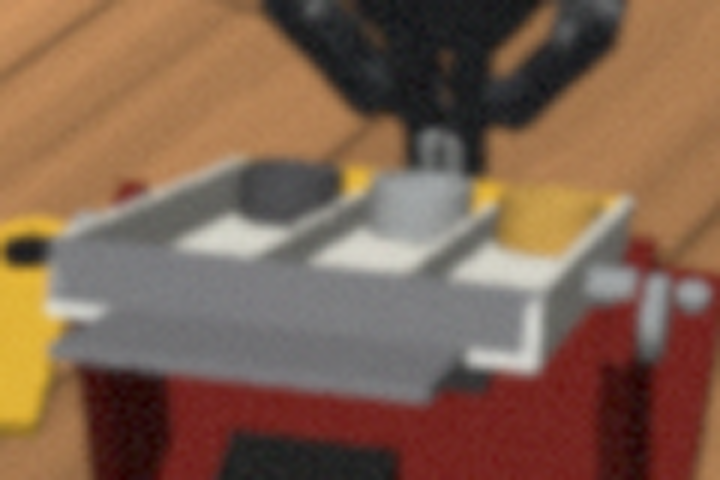

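The stop bears firmly: 15.6 N vertical, about 17 N in total. All three bushings are against the yellow wall, at (288,190), (420,205) and (547,222) in the crop. I'll ease off, rise, and cross to the grey lip.

```bash
python3 -m jog '[{"grip":1,"xyz":[0,0,-0.001],"dr":[0,0,0]},{"grip":1,"xyz":[0,0,-0.002],"dr":[0,0,0]},{"grip":1,"xyz":[0,-0.001,-0.004],"dr":[0,0,0]},{"grip":1,"xyz":[0,-0.002,-0.01],"dr":[0,0,0]},{"grip":1,"xyz":[0,-0.002,-0.04],"dr":[0,0,0]},{"grip":1,"xyz":[0,0,-0.08],"dr":[0,0,0]},{"grip":1,"xyz":[0,0,-0.12],"dr":[0,0,0]},{"grip":1,"xyz":[0,0,-0.16],"dr":[0,0,0]},{"grip":1,"xyz":[0,0,-0.2],"dr":[0,0,0]},{"grip":1,"xyz":[0,0,-0.23],"dr":[0,0,0]},{"grip":1,"xyz":[0,0,-0.23],"dr":[0,0,0]}]'|sed -n 1,4p; python3 w.py -.127 .26
```

```text
time: 13.85
eef_pos: [0.503, 0.049, 0.2832]
tcp_rot: [0.977, 0.214, 0.007, 0.002]
contact_force: [0.1, -0.2, 0.5]
t 13.85 pos [0.503  0.049  0.2832] F [ 0.14 -0.17  0.47] op -0.0
along 0.1259 across 0.0025 M [[0.908, 0.419, 0.014], [0.419, -0.908, -0.002], [0.012, 0.008, -1.0]]
shift [-0.0025  0.2527  0.0251]
ang -0.0008895700551183428
```

```bash
python3 -m jog '[{"grip":1,"xyz":[0,0.04,0],"dr":[0,0,0]},{"grip":1,"xyz":[0,0.08,0],"dr":[0,0,0]},{"grip":1,"xyz":[0,0.12,0],"dr":[0,0,0]},{"grip":1,"xyz":[0,0.16,0],"dr":[0,0,0]},{"grip":1,"xyz":[0,0.2,0],"dr":[0,0,0]},{"grip":1,"xyz":[0,0.253,0],"dr":[0,0,0]},{"grip":1,"xyz":[0,0.253,0],"dr":[0,0,0]},{"grip":1,"xyz":[0,0.253,0],"dr":[0,0,0]},{"grip":1,"xyz":[0,0.253,0],"dr":[0,0,0]},{"grip":1,"xyz":[0,0.253,0],"dr":[0,0,0]}]'|sed -n 1,4p; python3 w.py -.127 .2; python3 - <<'E'
from h import *
im=ctrl.read_camera("scene")[:,:,::-1]
cv2.imwrite("pics/s5.png",cv2.resize(im[150:370,190:420],None,fx=2.6,fy=2.6))
th=.51
for y in(-.109,-.168):
    p=np.array([.55357,-.06632,.115])+np.array([-.4196,.9077,0])*(y*np.cos(th)+.004*np.sin(th)); p[2]+=-y*np.sin(th)+.004*np.cos(th); print(y,p,proj("scene",p),(proj("scene",p)-[190,150])*2.6)
E
```

```text
time: 14.68
eef_pos: [0.6051, -0.1791, 0.2739]
tcp_rot: [0.977, 0.215, -0.001, -0.001]
contact_force: [0.4, -0.4, -0.3]
t 14.6833 pos [ 0.6051 -0.1791  0.2739] F [ 0.38 -0.43 -0.3 ] op -0.0
along -0.124 across -0.0006 M [[0.908, 0.419, -0.001], [0.419, -0.908, 0.001], [-0.001, -0.002, -1.0]]
shift [0.0007 0.0032 0.0739]
ang -0.00022893239728780058
-0.109 [ 0.59266684 -0.15089626  0.1717023 ] [287.12819961 267.7134472 ] [252.53331898 306.05496272]
-0.168 [ 0.61427285 -0.19763548  0.20050476] [278.30453353 275.50117151] [229.59178719 326.30304593]
```

View pics/s5.png

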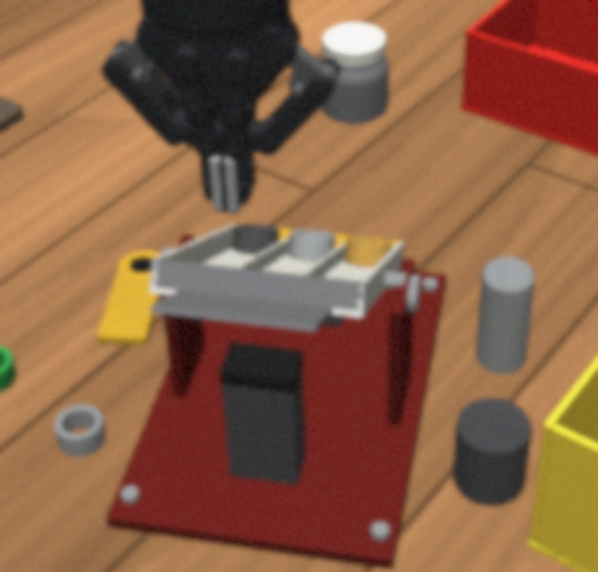

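The tray kept its tilt and the fingers hang over the grey lip.

```bash
python3 -m jog '[{"grip":1,"xyz":[0,0.002,0.03],"dr":[0,0,0]},{"grip":1,"xyz":[0,0.002,0.05],"dr":[0,0,0]},{"grip":1,"xyz":[0,0.002,0.064],"dr":[0,0,0]},{"grip":1,"xyz":[0,0.002,0.066],"dr":[0,0,0]},{"grip":1,"xyz":[0,0.002,0.068],"dr":[0,0,0]},{"grip":1,"xyz":[0,0.002,0.07],"dr":[0,0,0]},{"grip":1,"xyz":[0,0.002,0.072],"dr":[0,0,0]},{"grip":1,"xyz":[0,0.002,0.074],"dr":[0,0,0]}]'|sed -n 1,4p; python3 w.py
```

```text
time: 15.4
eef_pos: [0.6073, -0.1824, 0.2022]
tcp_rot: [0.977, 0.214, 0.001, 0.001]
contact_force: [-1.3, 1.2, 4.4]
t 15.4 pos [ 0.6073 -0.1824  0.2022] F [-1.26  1.2   4.38] op 0.0
along -0.1279 across 0.0 M [[0.908, 0.419, 0.003], [0.419, -0.908, -0.001], [0.002, 0.002, -1.0]]
```

```bash
python3 -m jog '[{"grip":1,"xyz":[0,0.0005,0.001],"dr":[0,0,0]},{"grip":1,"xyz":[0,0.001,0.002],"dr":[0,0,0]},{"grip":1,"xyz":[0,0.0015,0.003],"dr":[0,0,0]},{"grip":1,"xyz":[0,0.002,0.004],"dr":[0,0,0]},{"grip":1,"xyz":[0,0.0025,0.005],"dr":[0,0,0]},{"grip":1,"xyz":[0,0.003,0.006],"dr":[0,0,0]},{"grip":1,"xyz":[0,0.0035,0.007],"dr":[0,0,0]},{"grip":1,"xyz":[0,0.004,0.008],"dr":[0,0,0]}]'|sed -n 1,4p; python3 w.py;  python3 - <<'E'
from h import *
im=ctrl.read_camera("scene")[:,:,::-1]
cv2.imwrite("pics/s6.png",cv2.resize(im[150:370,190:420],None,fx=2.6,fy=2.6))
E
```

```text
time: 16.07
eef_pos: [0.6091, -0.1865, 0.1939]
tcp_rot: [0.977, 0.214, 0.001, 0.001]
contact_force: [-0.4, 1.6, 4.4]
t 16.0667 pos [ 0.6091 -0.1865  0.1939] F [-0.36  1.59  4.41] op 0.0
along -0.1323 across -0.0 M [[0.908, 0.419, 0.003], [0.419, -0.908, -0.002], [0.002, 0.003, -1.0]]
```

View pics/s6.png

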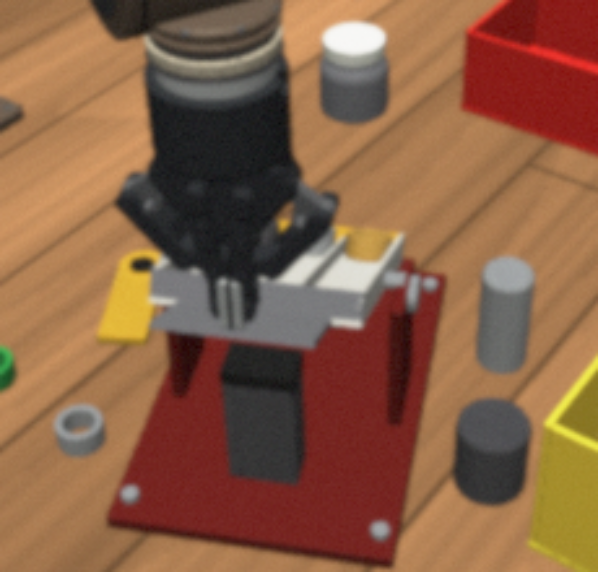

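The fingers are on the grey lip, near (232,315), and the tray is turning back. I'll continue.

```bash
python3 -m jog '[{"grip":1,"xyz":[0,0.0005,0.001],"dr":[0,0,0]},{"grip":1,"xyz":[0,0.001,0.002],"dr":[0,0,0]},{"grip":1,"xyz":[0,0.0015,0.003],"dr":[0,0,0]},{"grip":1,"xyz":[0,0.002,0.004],"dr":[0,0,0]},{"grip":1,"xyz":[0,0.002,0.005],"dr":[0,0,0]},{"grip":1,"xyz":[0,0.0025,0.006],"dr":[0,0,0]},{"grip":1,"xyz":[0,0.003,0.007],"dr":[0,0,0]},{"grip":1,"xyz":[0,0.0035,0.008],"dr":[0,0,0]},{"grip":1,"xyz":[0,0.004,0.009],"dr":[0,0,0]},{"grip":1,"xyz":[0,0.004,0.010],"dr":[0,0,0]},{"grip":1,"xyz":[0,0.0045,0.011],"dr":[0,0,0]},{"grip":1,"xyz":[0,0.005,0.012],"dr":[0,0,0]}]'|sed -n 2,4p
python3 -m jog '[{"grip":1,"xyz":[0,0.0005,0.001],"dr":[0,0,0]},{"grip":1,"xyz":[0,0.001,0.002],"dr":[0,0,0]},{"grip":1,"xyz":[0,0.001,0.003],"dr":[0,0,0]},{"grip":1,"xyz":[0,0.0015,0.004],"dr":[0,0,0]},{"grip":1,"xyz":[0,0.002,0.005],"dr":[0,0,0]},{"grip":1,"xyz":[0,0.002,0.006],"dr":[0,0,0]},{"grip":1,"xyz":[0,0.0025,0.007],"dr":[0,0,0]},{"grip":1,"xyz":[0,0.003,0.008],"dr":[0,0,0]},{"grip":1,"xyz":[0,0.003,0.009],"dr":[0,0,0]},{"grip":1,"xyz":[0,0.0035,0.010],"dr":[0,0,0]},{"grip":1,"xyz":[0,0.004,0.011],"dr":[0,0,0]},{"grip":1,"xyz":[0,0.004,0.012],"dr":[0,0,0]}]'|sed -n 2,4p; python3 w.py
```

```text
eef_pos: [0.611, -0.1909, 0.1816]
tcp_rot: [0.977, 0.214, 0.001, 0.001]
contact_force: [-0.2, -0.4, 4.2]
eef_pos: [0.6127, -0.1947, 0.1695]
tcp_rot: [0.977, 0.214, 0.001, 0.001]
contact_force: [-0.1, -0.6, 5.1]
t 18.1167 pos [ 0.6127 -0.1947  0.1695] F [-0.14 -0.64  5.1 ] op -0.0
along -0.1413 across -0.0002 M [[0.908, 0.419, 0.002], [0.419, -0.908, -0.002], [0.001, 0.002, -1.0]]
```

```bash
python3 -m jog '[{"grip":1,"xyz":[0,0.0003,0.001],"dr":[0,0,0]},{"grip":1,"xyz":[0,0.0005,0.002],"dr":[0,0,0]},{"grip":1,"xyz":[0,0.001,0.003],"dr":[0,0,0]},{"grip":1,"xyz":[0,0.001,0.004],"dr":[0,0,0]},{"grip":1,"xyz":[0,0.0015,0.005],"dr":[0,0,0]},{"grip":1,"xyz":[0,0.0015,0.006],"dr":[0,0,0]},{"grip":1,"xyz":[0,0.002,0.007],"dr":[0,0,0]},{"grip":1,"xyz":[0,0.002,0.008],"dr":[0,0,0]},{"grip":1,"xyz":[0,0.0025,0.009],"dr":[0,0,0]},{"grip":1,"xyz":[0,0.0025,0.010],"dr":[0,0,0]},{"grip":1,"xyz":[0,0.003,0.011],"dr":[0,0,0]},{"grip":1,"xyz":[0,0.003,0.012],"dr":[0,0,0]}]'|sed -n 2,4p; python3 w.py
```

```text
eef_pos: [0.614, -0.1976, 0.1575]
tcp_rot: [0.977, 0.214, 0.001, 0.001]
contact_force: [1.0, 0.0, 5.9]
t 19.1167 pos [ 0.614  -0.1976  0.1575] F [1.04 0.01 5.94] op -0.0
along -0.1446 across -0.0003 M [[0.908, 0.419, 0.002], [0.419, -0.908, -0.002], [0.001, 0.003, -1.0]]
```

```bash
python3 -m jog '[{"grip":1,"xyz":[0,0.0003,0.001],"dr":[0,0,0]},{"grip":1,"xyz":[0,0.0005,0.002],"dr":[0,0,0]},{"grip":1,"xyz":[0,0.0005,0.003],"dr":[0,0,0]},{"grip":1,"xyz":[0,0.0005,0.004],"dr":[0,0,0]},{"grip":1,"xyz":[0,0.001,0.005],"dr":[0,0,0]},{"grip":1,"xyz":[0,0.001,0.006],"dr":[0,0,0]},{"grip":1,"xyz":[0,0.001,0.007],"dr":[0,0,0]},{"grip":1,"xyz":[0,0.001,0.008],"dr":[0,0,0]},{"grip":1,"xyz":[0,0.0015,0.009],"dr":[0,0,0]},{"grip":1,"xyz":[0,0.0015,0.010],"dr":[0,0,0]},{"grip":1,"xyz":[0,0.0015,0.011],"dr":[0,0,0]},{"grip":1,"xyz":[0,0.0015,0.012],"dr":[0,0,0]}]'|sed -n 2,4p; python3 w.py
```

```text
eef_pos: [0.6147, -0.1992, 0.1456]
tcp_rot: [0.977, 0.214, 0.001, 0.001]
contact_force: [-0.0, -1.9, 5.4]
t 20.1167 pos [ 0.6147 -0.1992  0.1456] F [-0.01 -1.93  5.36] op 0.0
along -0.1462 across -0.0003 M [[0.908, 0.419, 0.003], [0.419, -0.908, -0.002], [0.001, 0.003, -1.0]]
```

```bash
python3 -m jog '[{"grip":1,"xyz":[0,0.0003,0.001],"dr":[0,0,0]},{"grip":1,"xyz":[0,0.0003,0.002],"dr":[0,0,0]},{"grip":1,"xyz":[0,0.0005,0.003],"dr":[0,0,0]},{"grip":1,"xyz":[0,0.0005,0.004],"dr":[0,0,0]},{"grip":1,"xyz":[0,0.0005,0.005],"dr":[0,0,0]},{"grip":1,"xyz":[0,0.0005,0.006],"dr":[0,0,0]},{"grip":1,"xyz":[0,0.0005,0.007],"dr":[0,0,0]},{"grip":1,"xyz":[0,0.001,0.008],"dr":[0,0,0]},{"grip":1,"xyz":[0,0.001,0.009],"dr":[0,0,0]},{"grip":1,"xyz":[0,0.001,0.010],"dr":[0,0,0]},{"grip":1,"xyz":[0,0.001,0.011],"dr":[0,0,0]},{"grip":1,"xyz":[0,0.001,0.012],"dr":[0,0,0]}]'|sed -n 2,4p; python3 w.py
```

```text
eef_pos: [0.6151, -0.2, 0.1334]
tcp_rot: [0.977, 0.214, 0.001, 0.001]
contact_force: [1.1, -2.4, 5.6]
t 21.1167 pos [ 0.6151 -0.2     0.1334] F [ 1.11 -2.37  5.58] op 0.0
along -0.1471 across -0.0003 M [[0.908, 0.419, 0.002], [0.419, -0.908, -0.002], [0.001, 0.003, -1.0]]
```

```bash
python3 -m jog '[{"grip":1,"xyz":[0,0,0.001],"dr":[0,0,0]},{"grip":1,"xyz":[0,0,0.002],"dr":[0,0,0]},{"grip":1,"xyz":[0,0.0003,0.003],"dr":[0,0,0]},{"grip":1,"xyz":[0,0.0003,0.004],"dr":[0,0,0]},{"grip":1,"xyz":[0,0.0003,0.005],"dr":[0,0,0]},{"grip":1,"xyz":[0,0.0003,0.006],"dr":[0,0,0]},{"grip":1,"xyz":[0,0.0005,0.007],"dr":[0,0,0]},{"grip":1,"xyz":[0,0.0005,0.008],"dr":[0,0,0]},{"grip":1,"xyz":[0,0.0005,0.009],"dr":[0,0,0]}]'|sed -n 1,4p
```

```text
time: 21.87
eef_pos: [0.6147, -0.1997, 0.1237]
tcp_rot: [0.977, 0.214, 0.0, 0.0]
contact_force: [1.7, -1.1, 5.1]
```

```bash
python3 -m jog '[{"grip":1,"xyz":[0,0,0.0005],"dr":[0,0,0]},{"grip":1,"xyz":[0,0,0.001],"dr":[0,0,0]},{"grip":1,"xyz":[0,0,0.0015],"dr":[0,0,0]},{"grip":1,"xyz":[0,0,0.002],"dr":[0,0,0]}]'|sed -n 1,4p
```

```text
time: 22.2
eef_pos: [0.6145, -0.1995, 0.1216]
tcp_rot: [0.977, 0.214, 0.0, 0.0]
contact_force: [1.5, -1.7, 4.6]
```

```bash
python3 -m jog '[{"grip":1,"xyz":[0,0,0.0005],"dr":[0,0,0]},{"grip":1,"xyz":[0,0,0.001],"dr":[0,0,0]},{"grip":1,"xyz":[0,0,0.001],"dr":[0,0,0]}]'|sed -n 1,4p
```

```text
time: 22.45
eef_pos: [0.6144, -0.1994, 0.1205]
tcp_rot: [0.977, 0.214, -0.0, -0.0]
contact_force: [1.4, -1.6, 4.0]
```

```bash
python3 -m jog '[{"grip":1,"xyz":[0,0,0.0005],"dr":[0,0,0]},{"grip":1,"xyz":[0,0,0.001],"dr":[0,0,0]},{"grip":1,"xyz":[0,0,0.001],"dr":[0,0,0]}]'|sed -n 1,4p
```

```text
time: 22.7
eef_pos: [0.6144, -0.1994, 0.1195]
tcp_rot: [0.977, 0.214, -0.0, -0.0]
contact_force: [0.7, -2.1, 4.1]
```

```bash
python3 -m jog '[{"grip":1,"xyz":[0,0,0.0005],"dr":[0,0,0]},{"grip":1,"xyz":[0,0,0.001],"dr":[0,0,0]},{"grip":1,"xyz":[0,0,0.001],"dr":[0,0,0]}]'|sed -n 1,4p
```

```text
time: 22.95
eef_pos: [0.6145, -0.1994, 0.1191]
tcp_rot: [0.977, 0.214, -0.0, -0.0]
contact_force: [1.2, -0.6, 6.5]
```

Rest met at z = 0.119. Next I'll seat it firmly.

```bash
python3 -m jog '[{"grip":1,"xyz":[0,0,0.0005],"dr":[0,0,0]},{"grip":1,"xyz":[0,0,0.001],"dr":[0,0,0]},{"grip":1,"xyz":[0,0,0.001],"dr":[0,0,0]},{"grip":1,"xyz":[0,0,0.001],"dr":[0,0,0]}]'|sed -n 1,4p
```

```text
time: 23.28
eef_pos: [0.6145, -0.1994, 0.119]
tcp_rot: [0.977, 0.214, -0.0, -0.0]
contact_force: [-0.4, -1.1, 8.8]
```

```bash
python3 -m jog '[{"grip":1,"xyz":[0,0,0.0005],"dr":[0,0,0]},{"grip":1,"xyz":[0,0,0.001],"dr":[0,0,0]},{"grip":1,"xyz":[0,0,0.001],"dr":[0,0,0]},{"grip":1,"xyz":[0,0,0.001],"dr":[0,0,0]},{"grip":1,"xyz":[0,0,0.001],"dr":[0,0,0]},{"grip":1,"xyz":[0,0,0.001],"dr":[0,0,0]}]'|sed -n 1,4p
```

```text
time: 23.78
eef_pos: [0.6145, -0.1994, 0.119]
tcp_rot: [0.977, 0.214, -0.0, -0.0]
contact_force: [-2.2, 0.2, 11.9]
```

```bash
python3 -m jog '[{"grip":1,"xyz":[0,0,0.0003],"dr":[0,0,0]},{"grip":1,"xyz":[0,0,0.0006],"dr":[0,0,0]},{"grip":1,"xyz":[0,0,0.0006],"dr":[0,0,0]},{"grip":1,"xyz":[0,0,0.0006],"dr":[0,0,0]},{"grip":1,"xyz":[0,0,0.0006],"dr":[0,0,0]},{"grip":1,"xyz":[0,0,0.0006],"dr":[0,0,0]}]'|sed -n 1,4p
```

```text
time: 24.28
eef_pos: [0.6145, -0.1994, 0.119]
tcp_rot: [0.977, 0.214, -0.0, -0.0]
contact_force: [-2.9, 0.2, 15.3]
```

Firmly seated at 15 N with z unchanged. I'll release and rise straight up.

```bash
python3 -m jog '[{"grip":1,"xyz":[0,0,-0.001],"dr":[0,0,0]},{"grip":1,"xyz":[0,0,-0.002],"dr":[0,0,0]},{"grip":1,"xyz":[0,0,-0.003],"dr":[0,0,0]},{"grip":1,"xyz":[0,0,-0.005],"dr":[0,0,0]},{"grip":1,"xyz":[0,0,-0.02],"dr":[0,0,0]},{"grip":1,"xyz":[0,0,-0.06],"dr":[0,0,0]},{"grip":1,"xyz":[0,0.03,-0.1],"dr":[0,0,0]},{"grip":1,"xyz":[0,0.07,-0.12],"dr":[0,0,0]},{"grip":1,"xyz":[0,0.1,-0.14],"dr":[0,0,0]},{"grip":1,"xyz":[0,0.12,-0.15],"dr":[0,0,0]},{"grip":1,"xyz":[0,0.12,-0.15],"dr":[0,0,0]},{"grip":1,"xyz":[0,0.12,-0.15],"dr":[0,0,0]}]'; python3 - <<'E'
from h import *
im=ctrl.read_camera("scene")[:,:,::-1]
cv2.imwrite("pics/s7.png",cv2.resize(im[150:370,190:420],None,fx=2.6,fy=2.6))
im=ctrl.read_camera("top")[:,:,::-1]; cv2.imwrite("pics/t7.png",im)
E
```

```text
time: 25.28
eef_pos: [0.6641, -0.3088, 0.2643]
tcp_rot: [0.977, 0.214, -0.001, -0.002]
contact_force: [-0.2, 0.5, 0.3]
opening: 0.009
```

View pics/s7.png

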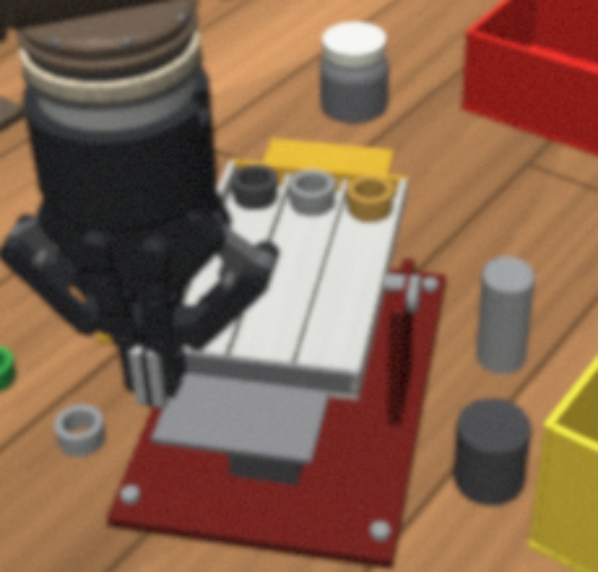

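View pics/t7.png

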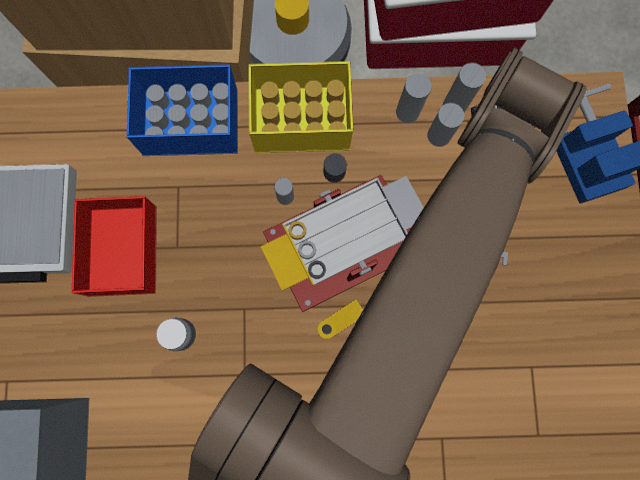

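The tray is level again: the lip and corners sit at the same pixels as at the start. The bushings are against the yellow wall at top-view (297,230), (307,250) and (317,269), and the bystanders in view haven't moved.

```bash
python3 -m jog '[{"grip":1,"xyz":[0,0,0],"dr":[0,0,0]},{"grip":1,"xyz":[0,0,0],"dr":[0,0,0]}]'; python3 -c "
from plant import ctrl
print(ctrl.sign_off())"
```

```text
time: 25.55
eef_pos: [0.664, -0.3067, 0.2641]
tcp_rot: [0.977, 0.215, -0.001, -0.001]
contact_force: [1.2, -0.2, 0.1]
opening: 0.0
the job is handed in; nothing more can be done
None
```

The job is done and handed in at about 25.6 s: the tray is level on its rest, with all three bushings at the yellow end.

- **Yellow lip:** I pressed it down slowly until the stop was felt, with the finger tips at z of about 0.047 m. I bore on it with about 15.6 N vertical (17 N in total) and saw all three bushings at the yellow end before letting go.
- **Grey lip:** I pressed it back down until the tray met its rest with the finger tips at z = 0.119 m, the expected level height, and seated it at about 15 N.
- **Last checks:** The final pictures show the tray lying as it did at the start and the bushings against the yellow wall. Every bystander in view is unmoved. The arm hid the purple and green look-alikes, most of the wrench and part of the bench in the last top view, but it never went near them. No force reading passed about 17 N, though I only read it at the end of each move. No check failed.

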